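Fit the knob and hold the spindle in

ROBOT

A 6-joint arm with a two-finger parallel gripper is mounted at the origin on a cart in front of the work surface, level with it; the furniture and walls round the work are solid. World frame = base frame: x ahead of the robot, y to its left, z up, the work surface at z = 0. Lengths are in mm, angles in rad, forces in N, time in s.
With the tool pointing down it reaches from about 275 to 725 mm from the base axis. Payload 5.6 kg.
Tool frame: the origin (TCP) lies midway between the tips of the shut fingers; the grasp point (between the pads) lies 19 mm behind it; z points along the fingers, y is the line along which they close (so a half turn about z gives the same grasp; the last joint's range is limited). The gripper opens to 85 mm and grips with 20 to 120 N. Pads are 22 mm wide; open, the fingers measure 114 mm over their backs; the gripper's body (76 mm by 85 mm) begins 54 mm behind the grasp point. The pads swing forward as they close: fully open they stand 13 mm farther back than shut.
Start: joints at [-0.95, 0.255, 0.108, 0, -1.424, -0.285], TCP at [181.258, -519.267, 206.683] pointing down, gripper open.
Joint ranges: [-2.95, 2.95], [-1.21, 1.97], [-1.09, 1.5], [-2.87, 1.71], [-2.94, -0.07], [-3.05, 3.05]. Speed limits (rad/s): [2.57, 2.57, 3.14, 3.14, 3.14, 3.14].

INTERFACE

Orientations are given as a unit quaternion [w, x, y, z].
In Python, from bench import env gives the robot as it stands.
- The arm moves only by the tool move_arm, never from a script. Its argument "steps" is a list of rows, each an object with "grip": the closure, from 0 (fully open) to 1 (shut); "offset": the shift along the tool's x, y, z scaled (see below), a list of three; "turn": the turn, a rotation vector about the tool's x, y, z scaled (see below), a list of three. In form: [{"grip": grip, "offset": [dx, dy, dz], "turn": [ax, ay, az]}, ...]. A call has 1 to 8 rows; each row shifts and turns the commanded pose from where the row before left it, along the tool's axes as they then stand; what a row does not reach is not made up. The controller multiplies each number of a shift by 200 mm and each number of a turn by 0.12 rad. A row lasts 1/10 s, in which the tool goes at most 50 mm and 8.59 degrees, less where a joint would pass 70% of its speed; a pose out of reach is approached as far as the arm can. A call with a number of a shift or a turn outside -1 to 1 is refused whole. A call with a gripper value outside its range is refused whole. The fingers move at their own pace and stop on an object; the grip force is fixed at half the most. Time passes only in rows, so rows that do not move let the fingers close. It gives the time, the measured TCP pose, the force, the opening and the grip force at its end, in the units of the state.
- env.get_state(): the state, without advancing time (a new reading comes with each control period).
- env.read_camera(name): name is "side" or "top" or "wrist"; returns a dict with "image" (480x640x3 uint8, red, green, blue), "z_map" (480x640 float32, mm along the optical axis (not along the pixel's ray), 0 where there is no reading), "camera_matrix" (3x3 intrinsics, pixels), "distortion" ([k1, k2, p1, p2, k3] as OpenCV has them; the pictures are not rectified), "rvec" (rotation vector, rad) and "tvec" (3), from world to camera coordinates, as OpenCV has them; the wrist camera has in their place "tool_from_camera" (4x4, takes a point from camera to tool coordinates, whose origin is the TCP and whose axes are the flange's). Camera axes: x right, y down, z forward; pixel columns grow to the right and rows downward; lengths in mm; the calibration is good to about 2 mm. A picture is of the moment at which its call begins: read the wrist's pose just before it.
- env.sign_off(): hands the job in; it is judged then, once.
Trained networks look in a picture, given as the dict that the camera call returned (one of the last four; its "shot" number tells which), for a name from the list of things; names that differ only in an ending like _2 or _b are one class to them, and where a whole thing is asked for, a point or a joint stands for the part that bears it (a point fixed in the world has none). Each returns a list of dicts, best first, with "confidence" (0 to 1); they miss things now and then, are a little off and sometimes report something else, mostly with a low value. They report only what shows in the picture. A call takes as long as a camera call. They do not tell look-alikes from the thing itself.
- env.search_frame(name, picture): "extent" ([centre column, centre row, width, height] in pixels, round what is visible of it).
- env.landmark_of(name, picture): "at" ([column, row] in pixels: a listed point, or the origin of a listed thing).
The state is a dict: "t": time; "qpos": joint angles; "joint_velocities": joint speeds; "joint_efforts": joint torques, N m; "tool_pos": TCP position; "orientation": TCP orientation; "ft_force": force on the tool from outside, world axes, zero at the start; "torque": the same for the moment, N m; "width": opening from 0.0 (shut) to 1.0 (fully open); "gripper_force": force on a finger pad.
Only numpy, scipy, OpenCV 4.12 (cv2) and the standard library are available. Lean on these libraries where they do the work, as an engineer would, in place of code of your own. Each camera call takes 0.05 s, during which the arm holds its last target. There are 200 camera calls.

TASK

The black bar knob has been taken off the small grey attenuator box. Fit the knob's square bore onto the square spindle on top of the box, press it straight down against the spring until the underside of the knob meets the brass stop ring, and finish there: keep hold of the knob and keep it pressed against the ring, firmly but without forcing it, and do not let go. Do not move the other things on the bench.

Things in the scene. Friction and masses are not known exactly. Their poses are not given: they have to be found in the camera images.
- knob: loose black bar knob, 60 g, upright on the bench, left or in front of the box: round base 44 mm wide, 20 high; on it a grip bar 40 long (knob x), 14 thick (knob y), 26 high, a white line on its +x half; 46 mm high overall. Brass-lined square bore in the underside, 13.6 mm wide, sides along x and y, 18 deep. Origin: centre of the underside; z up.
- attenuator_box: grey instrument box with an aluminium top plate, 92 x 86 x 45 mm high, fixed to the bench. Origin: centre of its underside; z up; two coaxial ports on its +x face.
- stop_ring: brass stop ring round the spindle, fixed on the box's top plate, 38 mm in diameter, 5 mm high (its top is 50 mm above the bench). Origin: centre of its underside, z up.
- spindle_seat (a point): centre of the spindle's round shoulder (22 mm wide) on which the fitted knob's underside rests; x, y along the square's sides, z up. The steel square stands 16 mm above it, 12 mm wide, stepping in to 9 mm over its top 3 mm. Unpressed 60 mm above the bench; sinks with the spindle, which cannot turn. The knob fits in any quarter turn.
- spindle (a joint): how far the spindle is pressed down, m: 0 out; 0.010 when the fitted knob's underside meets the stop ring. The spring takes about 4 N to start and 10 N at 0.010.
- pad: bystander: silver coaxial attenuator, 22 x 65 x 19 mm, lying loose on the bench, in the other of the knob's two possible places; origin at the centre of its underside; to be left alone.
- solder_reel: bystander: small blue and white reel, 74 x 56 x 43 mm, loose on the bench to the right; origin at the centre of its underside; to be left alone.
- adaptor: bystander: small metal coaxial adaptor, 20 mm in diameter, 36 mm high, standing loose behind the box; origin at the centre of its underside; to be left alone.
There are look-alikes about, which are no part of the job. What is shaped like the knob but pink or red is not meant.

How it is judged:
By the outcome, as a careful person would: the job done as asked, in the order asked, and still so for the second after the job is handed in, while the arm keeps its last pose, push and grip.
It also fails if it takes over 45 s, if anything falls off the work surface, if the arm or the gripper's body presses on something with over 40 N, if the wrist force passes 120 N, or if a joint passes its speed limit or range.

## Working session

There is one attempt and no reset: what is moved stays moved. The work goes in short steps, Python scripts to look and compute and a tool call to move; the robot and the scene stay as the last step left them, time stands still between calls to the robot, and variables do not carry over. Pictures are saved under pics/ and viewed, at most 10 in all, crops included, and the job is handed in when it is done.

Besides the shell and the picture viewer there is one more tool, called after ">>>" as a command line: name --argument value ..., lists and objects as JSON in quotes. move_arm: Moves the arm, as the interface text tells. Its arguments: {"type":"object","properties":{"steps":{"type":"array"}},"required":["steps"]}

```bash
ls; mkdir -p pics; cat > h.py <<'E'
import numpy as np, cv2
from scipy.spatial.transform import Rotation as R
from bench import env
def pose():
    s=env.get_state(); q=s['orientation']; T=np.eye(4)
    T[:3,:3]=R.from_quat([q[1],q[2],q[3],q[0]]).as_matrix(); T[:3,3]=s['tool_pos']; return T,s
def cam(name):
    T,s=pose(); p=env.read_camera(name)
    if 'rvec' in p:
        C=np.eye(4); C[:3,:3]=cv2.Rodrigues(np.array(p['rvec'],float))[0]; C[:3,3]=np.ravel(p['tvec']); W=np.linalg.inv(C)
    else: W=T@np.array(p['tool_from_camera'])
    p['W']=W; return p
def ray(p,uv):
    n=cv2.undistortPoints(np.array([[uv]],float),np.array(p['camera_matrix']),np.array(p['distortion']))[0,0]
    return p['W'][:3,3], p['W'][:3,:3]@np.array([n[0],n[1],1])
def at_z(p,uv,z):
    o,d=ray(p,uv); return o+d*(z-o[2])/d[2]
def tri(ps,uvs):
    A=np.zeros((3,3));b=np.zeros(3)
    for p,uv in zip(ps,uvs):
        o,d=ray(p,uv); d=d/np.linalg.norm(d); M=np.eye(3)-np.outer(d,d); A+=M;b+=M@o
    return np.linalg.solve(A,b)
def cloud(p,box=None):
    z=p['z_map']; v,u=np.nonzero(z>0) 
    n=cv2.undistortPoints(np.stack([u,v],1).astype(float)[:,None],np.array(p['camera_matrix']),np.array(p['distortion']))[:,0]
    Z=z[v,u][:,None]; X=np.hstack([n*Z,Z])@p['W'][:3,:3].T+p['W'][:3,3]
    return X,u,v
def save(p,name): cv2.imwrite('pics/'+name,p['image'][:,:,::-1])
E
python3 - <<'E'
from h import *
for c in ['top','side']:
    p=cam(c); save(p,c+'1.png'); print(c,p['W'][:3,3].round(),p['W'][:3,2].round(2))
    for n in ['knob','attenuator_box','stop_ring','spindle_seat','pad','solder_reel','adaptor']:
        try:
            for d in env.search_frame(n,p)[:4] if n!='spindle_seat' else []: print(n,'ext',np.round(d['extent']),round(d['confidence'],2))
            for d in env.landmark_of(n,p)[:4]:
                print(n,'at',np.round(d['at'],1),round(d['confidence'],2),at_z(p,d['at'],{'spindle_seat':60,'stop_ring':45}.get(n,0)).round(1))
        except Exception as e: print(n,e)
E
```

```text
pics
top [ 389. -195. 1071.] [ 0.16 -0.02 -0.99]
knob ext [386. 321.  25.  25.] 0.81
knob ext [459. 258.  26.  22.] 0.7
knob ext [446. 325.  30.  26.] 0.63
knob at [444.5 321.4] 0.95 [ 421.6 -409.     0. ]
knob at [382.7 323.5] 0.73 [ 421.2 -301.2    0. ]
knob at [456.7 257.2] 0.58 [ 533.6 -436.7    0. ]
attenuator_box ext [388. 239.  59.  69.] 0.68
attenuator_box ext [228. 311.  37.  23.] 0.29
attenuator_box at [383.3 243.7] 0.78 [ 560.7 -307.6    0. ]
stop_ring ext [384. 239.  23.  25.] 0.6
stop_ring at [380.  239.5] 0.74 [ 560.8 -297.6   45. ]
spindle_seat at [384.7 237.2] 0.68 [ 562. -304.   60.]
spindle_seat at [381.  237.6] 0.67 [ 561.4 -297.8   60. ]
pad ext [227. 310.  38.  22.] 0.7
pad ext [386. 239.  61.  64.] 0.26
pad at [228.6 310.2] 0.97 [450.7 -35.6   0. ]
pad at [383.6 241. ] 0.37 [ 565.5 -308.3    0. ]
solder_reel ext [463. 178.  34.  35.] 0.92
solder_reel at [459.8 176.3] 0.93 [ 680.7 -451.3    0. ]
adaptor at [408.2 147.3] 0.44 [ 736.7 -360.2    0. ]
side [523. 687. 426.] [ 0.05 -0.92 -0.38]
knob ext [383. 232.  14.  18.] 0.63
knob ext [382. 212.  15.  20.] 0.63
knob ext [381. 294.  24.  20.] 0.47
knob at [384.7 241.3] 0.87 [ 416.8 -300.3    0. ]
knob at [340.  220.5] 0.45 [ 524.6 -438.2    0. ]
knob at [384.2 223.6] 0.43 [ 407.8 -418.2    0. ]
attenuator_box ext [311. 227.  23.  29.] 0.85
attenuator_box at [324.1 241.6] 0.79 [ 561.9 -294.3    0. ]
spindle_seat at [326.2 236.2] 0.5 [ 553.  -185.1   60. ]
pad ext [379. 294.  26.  19.] 0.77
pad at [379.3 298.6] 0.59 [449.8 -32.7   0. ]
solder_reel ext [287. 210.  17.  20.] 0.65
solder_reel at [284.5 217.6] 0.65 [ 677.1 -456.7    0. ]
```

```bash
python3 - <<'E'
import cv2
a=cv2.imread('pics/top1.png')[120:370,190:510]; b=cv2.imread('pics/side1.png')[190:320,260:420]
cv2.imwrite('pics/topc.png',cv2.resize(a,None,fx=2.4,fy=2.4,interpolation=3)); cv2.imwrite('pics/sidec.png',cv2.resize(b,None,fx=4,fy=4,interpolation=3))
E
```

```text
(no output)
```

View pics/topc.png

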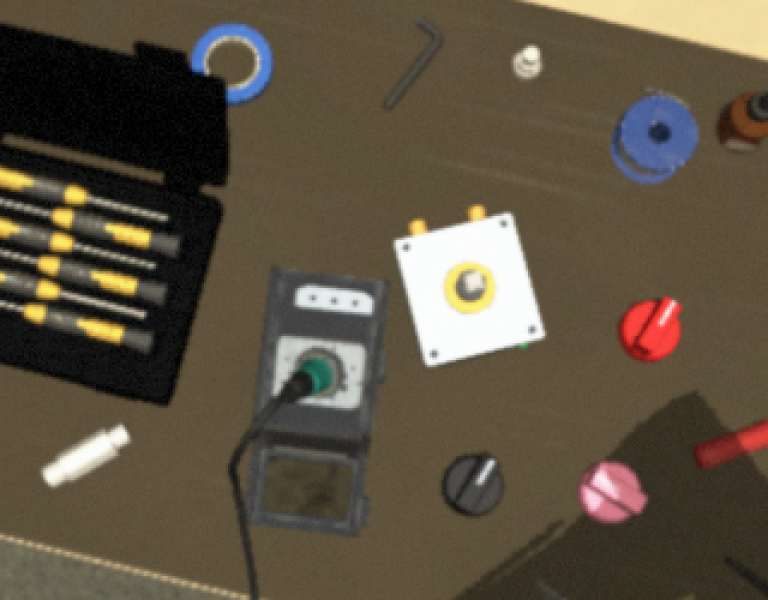

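View pics/sidec.png

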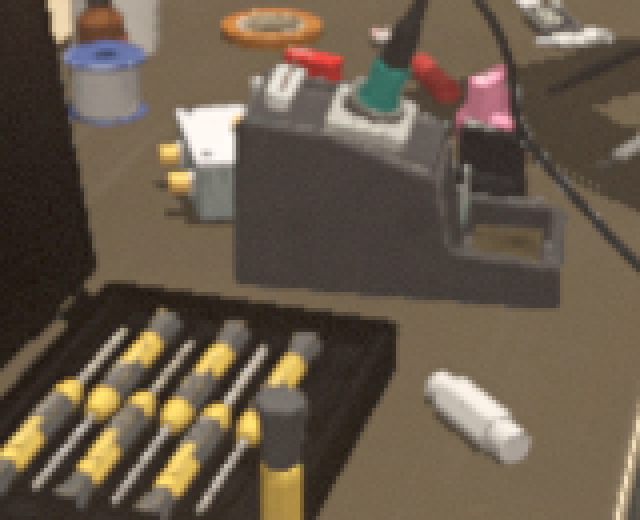

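The top crop shows three knob-shaped things: black at about px (386,321), pink at (445,325) and red at (461,257). The black one fits the description, and its white line points up and to the right. The box is at (385,239), the pad at (228,310), and a soldering station stands just left of the knob. The side view shows the black knob partly hidden behind the station, with pink behind it.

```bash
python3 - <<'E'
from h import *
p=cam('top'); X,u,v=cloud(p)
for nm,(x0,x1,y0,y1) in dict(station=(340,600,-260,-150),knob=(385,455,-335,-265),box=(500,630,-370,-240)).items():
    m=(X[:,0]>x0)&(X[:,0]<x1)&(X[:,1]>y0)&(X[:,1]<y1); Y=X[m]
    print(nm,len(Y),'zmax',np.percentile(Y[:,2],[50,90,99,100]).round())
    for h in (8,30,60,100,140):
        k=Y[Y[:,2]>h]
        if len(k): print(h,len(k),k.min(0).round(),k.max(0).round())
    if nm=='knob':
        k=Y[Y[:,2]>36]; c=k[:,:2].mean(0); w,V=np.linalg.eigh(np.cov((k[:,:2]-c).T)); print(c,w**.5,V[:,1],np.degrees(np.arctan2(V[1,1],V[0,1])))
    if nm=='box':
        k=Y[(Y[:,2]>38)]; print(cv2.minAreaRect(k[:,:2].astype(np.float32)))
w=cam('wrist'); T,s=pose(); print(np.array(w['tool_from_camera']).round(2)); print(T.round(3)); save(w,'w0.png')
E
```

```text
station 9579 zmax [ 22. 102. 175. 188.]
8 5544 [ 340. -260.    8.] [ 598. -150.  188.]
30 4218 [ 356. -260.   30.] [ 596. -150.  188.]
60 3521 [ 385. -247.   60.] [ 570. -150.  188.]
100 1195 [ 441. -247.  100.] [ 568. -150.  188.]
140 235 [ 441. -193.  140.] [ 491. -150.  188.]
knob 1649 zmax [ 5. 45. 49. 51.]
8 541 [ 386. -334.    8.] [ 451. -265.   51.]
30 224 [ 404. -323.   30.] [ 442. -291.   51.]
[ 422.66707957 -306.71182819] [ 4.21097233 11.60938555] [-0.84024452  0.54220766] 147.1659495496535
box 5266 zmax [ 42.  48. 100. 104.]
8 3056 [ 500. -368.    8.] [ 622. -240.  104.]
30 2880 [ 500. -358.   30.] [ 622. -240.  104.]
60 202 [ 509. -316.   60.] [ 570. -240.  104.]
100 49 [ 529. -247.  100.] [ 558. -240.  104.]
((557.078857421875, -291.37286376953125), (92.22360229492188, 118.58692169189453), 12.422784805297852)
[[  -0.     -0.96   -0.29   74.34]
 [   1.     -0.     -0.     -0.73]
 [   0.     -0.29    0.96 -167.69]
 [   0.      0.      0.      1.  ]]
[[-9.44000e-01 -3.30000e-01  0.00000e+00  1.81257e+02]
 [-3.30000e-01  9.44000e-01 -0.00000e+00 -5.19274e+02]
 [ 0.00000e+00 -0.00000e+00 -1.00000e+00  2.06707e+02]
 [ 0.00000e+00  0.00000e+00  0.00000e+00  1.00000e+00]]
```

>>> move_arm --steps '[{"grip":0,"offset":[-0.22,0.06,0],"turn":[0,0,0]},{"grip":0,"offset":[-0.22,0.06,0],"turn":[0,0,0]},{"grip":0,"offset":[-0.22,0.06,0],"turn":[0,0,0]},{"grip":0,"offset":[-0.22,0.06,0],"turn":[0,0,0]},{"grip":0,"offset":[-0.22,0.06,0],"turn":[0,0,0]},{"grip":0,"offset":[-0.22,0.06,0],"turn":[0,0,0]},{"grip":0,"offset":[-0.22,0.06,0],"turn":[0,0,0]},{"grip":0,"offset":[-0.22,0.06,0],"turn":[0,0,0]}]'

```text
t: 2.3
tool_pos: [483.4, -311.3, 206.9]
orientation: [0.0, -0.167, 0.986, -0.0]
ft_force: [0.8, -0.7, 1.2]
width: 0.999
gripper_force: 0.0
```

```bash
python3 - <<'E'
from h import *
T,s=pose(); w=cam('wrist'); save(w,'w1.png'); np.savez('w1.npz',img=w['image'],z=w['z_map'],W=w['W'],K=w['camera_matrix'],D=w['distortion'])
print(s['t'],T[:3,3].round(1),np.round(s['ft_force'],2),s['width'])
for n,h in [('knob',0),('spindle_seat',60),('stop_ring',45),('attenuator_box',0)]:
    for d in env.landmark_of(n,w)[:3]: print(n,np.round(d['at'],1),round(d['confidence'],2),at_z(w,d['at'],h).round(1))
E
```

```text
2.3 [ 483.4 -311.3  206.9] [ 0.84 -0.73  1.25] 0.9993015921887506
knob [247.2  98.6] 0.96 [ 415. -404.    0.]
knob [344.3 141.2] 0.81 [ 420.9 -306.9    0. ]
knob [177. 203.] 0.7 [ 531.3 -442.5    0. ]
spindle_seat [293.6 295. ] 0.92 [ 560.  -307.9   60. ]
stop_ring [293.8 289.3] 0.76 [ 561.4 -308.1   45. ]
attenuator_box [299.3 270.3] 0.67 [ 559.2 -305.6    0. ]
```

View pics/w1.png

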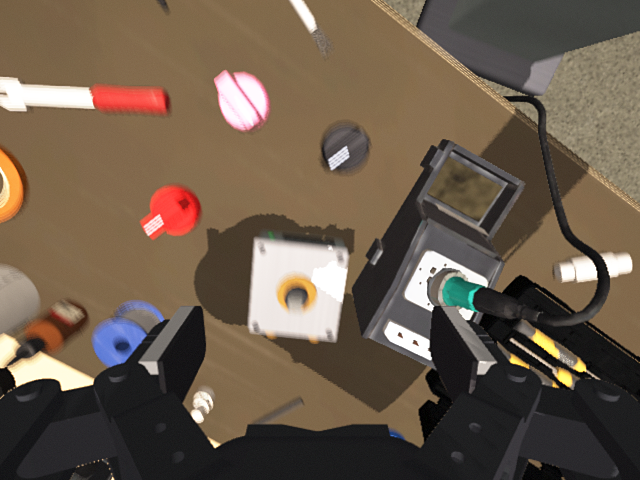

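The wrist view shows the black knob at about (345,148), pink at (243,100), red at (172,210), and the box with its spindle at (297,295). The grasp target is the black one. Next I fit the yaw angles.

```bash
python3 - <<'E'
from h import *
d=np.load('w1.npz'); p=dict(z_map=d['z'],W=d['W'],camera_matrix=d['K'],distortion=d['D'],image=d['img']); X,u,v=cloud(p)
m=(abs(X[:,0]-421)<40)&(abs(X[:,1]+305)<40)
k=X[m&(X[:,2]>35)]; print('bar top z',np.percentile(k[:,2],[5,50,95]),len(k),cv2.minAreaRect(k[:,:2].astype(np.float32)))
k=X[m&(X[:,2]>10)]; print('knob',cv2.minEnclosingCircle(k[:,:2].astype(np.float32)))
m=(abs(X[:,0]-560)<60)&(abs(X[:,1]+306)<55)&(X[:,2]>38)
k=X[m&(X[:,2]<48)]; print('box',np.median(k[:,2]),cv2.minAreaRect(k[:,:2].astype(np.float32)))
k=X[m&(X[:,2]>66)&(abs(X[:,0]-560)<20)&(abs(X[:,1]+306)<20)]; print('spindle',len(k),k[:,2].max(),cv2.minAreaRect(k[:,:2].astype(np.float32)), k.mean(0))
k=X[(X[:,1]>-262)&(X[:,1]<-200)]
for x in range(360,600,20):
    q=k[(abs(k[:,0]-x)<10)&(k[:,2]>20)]
    if len(q): print(x,q[:,1].min().round(),q[:,2].max().round(), q[q[:,1]<-235][:,2].max(initial=0).round())
c=d['img'][260:330,262:332]; cv2.imwrite('pics/sp.png',cv2.resize(c[:,:,::-1],None,fx=8,fy=8,interpolation=2))
E
```

```text
bar top z [ 47.2384625  309.42816845 323.84799524] 11982 ((439.94403076171875, -297.1922607421875), (67.18942260742188, 40.23318862915039), 32.10066604614258)
knob ((435.1522521972656, -295.20452880859375), 38.71881866455078)
box 45.5216550452258 ((560.3309326171875, -306.6525573730469), (92.15414428710938, 86.04358673095703), 12.410225868225098)
spindle 227 77.98239615099345 ((560.0319213867188, -306.6988220214844), (12.507340431213379, 12.065085411071777), 16.61247444152832) [ 558.5024799  -307.08288974   74.39466056]
380 -224.0 31.0 0.0
400 -233.0 37.0 0.0
420 -234.0 37.0 0.0
440 -257.0 311.0 311.0
460 -262.0 319.0 319.0
480 -262.0 302.0 302.0
500 -248.0 129.0 98.0
520 -249.0 105.0 101.0
540 -248.0 118.0 111.0
560 -262.0 112.0 104.0
580 -262.0 48.0 48.0
```

>>> move_arm --steps '[{"grip":0.5,"offset":[0,0,0],"turn":[0,0,0.945]},{"grip":0.5,"offset":[0,0,0],"turn":[0,0,0.945]},{"grip":0.5,"offset":[0,0,0],"turn":[0,0,0.945]},{"grip":0.5,"offset":[0,0,0],"turn":[0,0,0.945]},{"grip":0.5,"offset":[0,0,0],"turn":[0,0,0.945]},{"grip":0.5,"offset":[0,0,0],"turn":[0,0,0.945]},{"grip":0.5,"offset":[0,0,0],"turn":[0,0,0.945]},{"grip":0.5,"offset":[0,0,0],"turn":[0,0,0.945]}]'

```text
t: 3.35
tool_pos: [480.8, -313.8, 207.1]
orientation: [0.0, 0.285, 0.959, -0.0]
ft_force: [-0.8, 0.2, -0.6]
width: 0.503
gripper_force: 0.0
```

```bash
cat >> h.py <<'E'
def rect(X,c,r,z0,z1):
    k=X[(np.hypot(X[:,0]-c[0],X[:,1]-c[1])<r)&(X[:,2]>z0)&(X[:,2]<z1)]
    return len(k),np.median(k[:,2]).round(1),k.mean(0).round(1),cv2.minAreaRect(k[:,:2].astype(np.float32)) if len(k)>5 else None
def knob(w):
    X,u,v=cloud(w)
    print('bar',rect(X,(421,-305),32,36,60)); print('base',rect(X,(421,-305),32,12,30),cv2.minEnclosingCircle(X[(np.hypot(X[:,0]-421,X[:,1]+305)<32)&(X[:,2]>12)&(X[:,2]<60)][:,:2].astype(np.float32)))
def yaw(T): return np.degrees(np.arctan2(T[1,1],T[0,1]))
def totool(T,p): return (T[:3,:3].T@(np.array(p)-T[:3,3])/200).round(4)
E
python3 - <<'E'
from h import *
T,s=pose(); w=cam('wrist'); knob(w); print(T[:3,3].round(1),yaw(T),s['width'],s['qpos'])
for d in env.landmark_of('knob',w)[:3]: print(np.round(d['at'],1),round(d['confidence'],2),at_z(w,d['at'],0).round(1))
print(totool(T,[421.5,-306,130]))
E
```

```text
bar (842, np.float64(46.8), array([ 422.9, -306.4,   46.5]), ((423.14910888671875, -307.01483154296875), (14.071739196777344, 39.2764778137207), 56.44521713256836))
base (1007, np.float64(20.7), array([ 423.4, -304.8,   20.3]), ((422.4688415527344, -306.5391845703125), (42.94175720214844, 41.026634216308594), 50.132076263427734)) ((423.12371826171875, -306.89813232421875), 21.749324798583984)
[ 480.8 -313.8  207.1] 56.87453031040583 0.5031063286922111 [-3.05784734e-01  3.02804744e-01  1.74132520e-01  1.93261062e-04
 -1.44167738e+00 -1.84318493e+00]
[289.5 147.1] 0.94 [ 423.1 -308.6    0. ]
[206.2 196.7] 0.66 [ 417.6 -404.3    0. ]
[242.9 302.6] 0.63 [ 530.2 -442.3    0. ]
[ 0.2696 -0.1294  0.3854]
```

>>> move_arm --steps '[{"grip":0.5,"offset":[0.065,-0.0325,0.12],"turn":[0,0,0.07]},{"grip":0.5,"offset":[0.065,-0.0325,0.12],"turn":[0,0,0]},{"grip":0.5,"offset":[0.065,-0.0325,0.12],"turn":[0,0,0]},{"grip":0.5,"offset":[0.065,-0.0325,0.12],"turn":[0,0,0]},{"grip":0.5,"offset":[0,0,0],"turn":[0,0,0]},{"grip":0.5,"offset":[0,0,0],"turn":[0,0,0]}]'

```text
t: 4.05
tool_pos: [424.1, -306.9, 111.5]
orientation: [0.0, 0.285, 0.958, -0.0]
ft_force: [1.3, -0.3, 1.1]
width: 0.499
gripper_force: 0.0
```

```bash
python3 - <<'E'
from h import *
T,s=pose(); w=cam('wrist'); save(w,'w3.png');knob(w); print(T[:3,3].round(1),yaw(T))
for z in (46,):
  for d in env.landmark_of('knob',w)[:3]: print(np.round(d['at'],1),round(d['confidence'],2),at_z(w,d['at'],0).round(1))
E
```

```text
bar (1346, np.float64(46.9), array([ 422. , -306.3,   46.7]), ((423.3471984863281, -307.092529296875), (13.661380767822266, 39.6447639465332), 56.753822326660156))
base (1720, np.float64(20.9), array([ 420.4, -305.4,   20.4]), ((422.2662658691406, -306.3677062988281), (43.684871673583984, 40.498714447021484), 55.634910583496094)) ((423.4016418457031, -307.209228515625), 21.896526336669922)
[ 424.1 -306.9  111.5] 56.84977524881648
[317.9 224.1] 0.76 [ 423.4 -306.8    0. ]
[257.9 406.4] 0.67 [ 532.5 -440.5    0. ]
[208.4 283.9] 0.55 [ 417.1 -405.7    0. ]
```

View pics/w3.png

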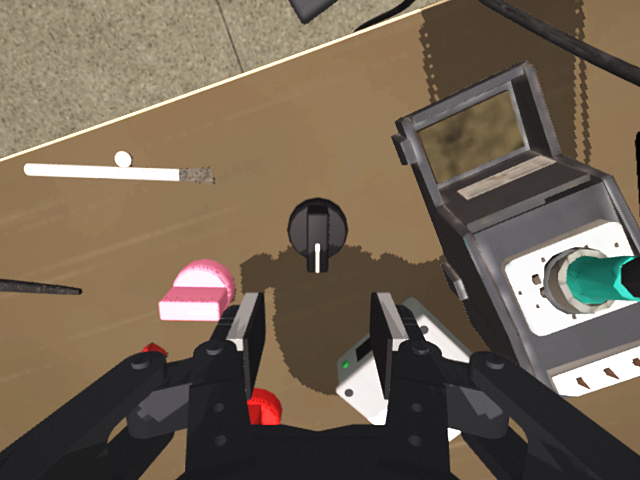

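The knob sits at (318,230), centred between the fingers with its bar along the pads. The fit gives a bar top of 46.9 mm, a 39.6 x 13.7 mm bar and a 43.8 mm base, so it matches. I descend and grip.

>>> move_arm --steps '[{"grip":0.5,"offset":[0.0035,0,0.15],"turn":[0,0,0]},{"grip":0.5,"offset":[0,0,0.15],"turn":[0,0,0]},{"grip":0.5,"offset":[0,0,0.1],"turn":[0,0,0]},{"grip":0.5,"offset":[0,0,0.0375],"turn":[0,0,0]},{"grip":0.5,"offset":[0,0,0],"turn":[0,0,0]},{"grip":1,"offset":[0,0,0],"turn":[0,0,0]},{"grip":1,"offset":[0,0,0],"turn":[0,0,0]},{"grip":1,"offset":[0,0,0],"turn":[0,0,0]}]'

```text
t: 4.95
tool_pos: [424.4, -306.0, 24.3]
orientation: [0.001, 0.286, 0.958, -0.0]
ft_force: [-0.1, 0.7, 0.4]
width: 0.008
gripper_force: 0.0
```

>>> move_arm --steps '[{"grip":1,"offset":[0,0,0],"turn":[0,0,0]},{"grip":1,"offset":[0,0,0],"turn":[0,0,0]}]'

```text
t: 5.15
tool_pos: [423.8, -305.7, 23.5]
orientation: [0.0, 0.286, 0.958, -0.0]
ft_force: [0.5, 0.3, 0.2]
width: 0.0
gripper_force: 0.0
```

```bash
python3 - <<'E'
from h import *
T,s=pose(); w=cam('wrist'); save(w,'w4.png'); print(T[:3,3].round(1),s['width'],s['t'])
w=cam('top'); X,u,v=cloud(w); print(env.landmark_of('knob',w)[:3])
E
```

```text
[ 423.8 -305.7   23.5] 0.0002189262274794679 5.15
[{'at': [460.4, 258.7], 'confidence': 0.55}, {'at': [229.2, 310.3], 'confidence': 0.36}]
```

View pics/w4.png

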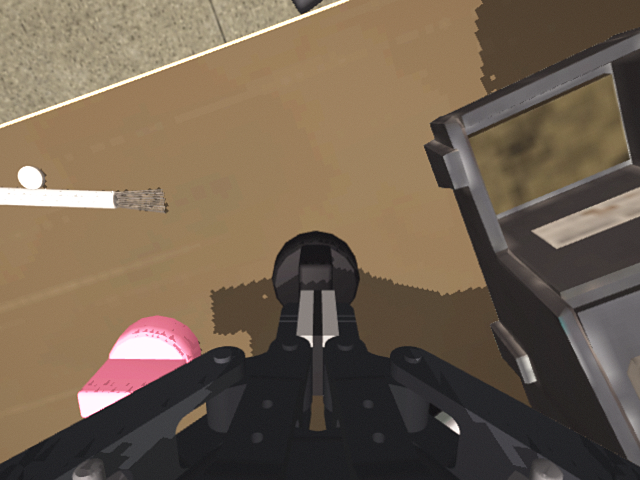

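The fingers are shut at about (318,335), beside the bar end, and the knob is at (316,272), so the grasp missed. Next I measure where the knob is and where the TCP projects.

```bash
python3 - <<'E'
from h import *
T,s=pose(); w=cam('wrist'); X,u,v=cloud(w)
print(s['tool_pos'])
C=np.linalg.inv(w['W']); rv=cv2.Rodrigues(C[:3,:3])[0]
for pt in ([0,0,0],[0,0,-19]):
    P=T[:3,:3]@np.array(pt,float)+T[:3,3]; print(pt,cv2.projectPoints(P[None],rv,C[:3,3],np.array(w['camera_matrix']),np.array(w['distortion']))[0].ravel().round(1))
L=(X-T[:3,3])@T[:3,:3]  # tool coords
for r in range(225,400,10):
    i=np.nonzero((v==r)&(u==316))[0]; j=np.nonzero((v==r)&(u==308))[0]
    if len(i): print(r,X[i[0]].round(1),L[i[0]].round(1), L[j[0]].round(1) if len(j) else '')
E
```

```text
[ 423.61357847 -305.6498993    23.25227195]
[0, 0, 0] [318.8 284.9]
[0, 0, -19] [318.9 303. ]
225 [ 402.5 -293.5    4. ] [24.3 -1.4 19.2] [24.1 -5.4 20.1]
235 [ 405.3 -295.3   10.7] [21.  -1.3 12.6] [20.1 -5.3 15.7]
245 [ 406.9 -296.3   20.9] [19.1 -1.3  2.4] [18.6 -5.1  3.9]
255 [ 406.8 -296.1   35.5] [ 19.3  -1.3 -12.2] [ 19.   -4.7 -11.4]
265 [ 407.4 -296.5   45.7] [ 18.6  -1.2 -22.5] [ 18.9  -4.4 -23.3]
275 [ 410.8 -298.7   46.5] [ 14.6  -1.2 -23.2] [ 15.   -4.4 -24.2]
285 [ 414.3 -301.    46.9] [ 10.4  -1.2 -23.6] [ 10.5  -4.5 -23.9]
295 [ 414.1 -300.8   56.9] [ 10.6  -1.2 -33.6] [ 10.2  -4.3 -32.8]
305 [ 414.1 -300.8   65.3] [ 10.6  -1.2 -42.1] [ 10.7  -4.  -42.1]
315 [ 414.3 -300.9   72.3] [ 10.4  -1.1 -49.1] [ 10.9  -3.9 -50.1]
325 [ 413.9 -300.6   80.1] [ 10.9  -1.1 -56.8] [ 10.5  -3.7 -56.2]
335 [ 414.2 -300.8   85.7] [ 10.6  -1.1 -62.4] [  9.9  -3.6 -61.2]
345 [ 416.8 -302.5   86.3] [  7.5  -1.1 -63. ] [ 11.2  -3.4 -68.9]
355 [ 420.4 -304.9   85.1] [  3.1  -1.1 -61.8] [ 11.7  -3.3 -74.7]
365 [ 423.  -306.6   85.9] [ -0.   -1.1 -62.6] [  9.9  -3.2 -76.7]
375 [ 426.3 -308.7   85.5] [ -3.9  -1.1 -62.3] [  4.1  -3.4 -73.2]
385 [ 429.4 -310.7   85.7] [ -7.6  -1.1 -62.4] [  1.   -3.4 -73.6]
395 [ 432.3 -312.7   86.1] [-11.1  -1.1 -62.8] [ -3.1  -3.4 -72.7]
```

```bash
python3 - <<'E'
import cv2
c=cv2.imread('pics/w4.png')[220:370,230:410]; cv2.imwrite('pics/w4c.png',cv2.resize(c,None,fx=4,fy=4,interpolation=2))
E
```

```text
(no output)
```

View pics/w4c.png

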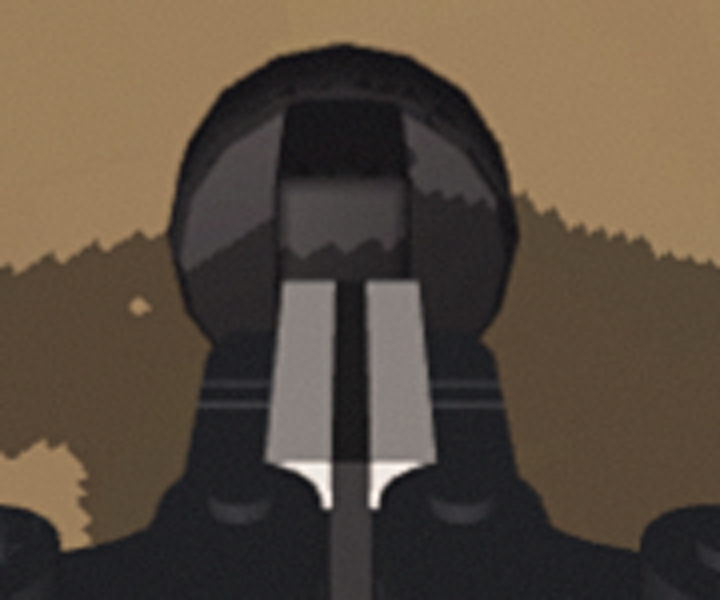

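```bash
python3 - <<'E'
from h import *
T,s=pose(); w=cam('wrist'); X,u,v=cloud(w); L=(X-T[:3,3])@T[:3,:3]
G=np.full((480,640,3),np.nan); G[v,u]=L
for r in (288,294,300,304,308,312,318,330):
    print(r,[tuple(G[r,c].round().tolist()) for c in (276,284,292,298,304,317,326,333,340,348,356)])
print(s['gripper_force'],s['width'],s['joint_efforts'])
E
```

```text
288 [(-2.0, -20.0, 1.0), (nan, nan, nan), (-2.0, -13.0, 1.0), (-3.0, -10.0, 2.0), (9.0, -6.0, -24.0), (9.0, -1.0, -24.0), (9.0, 3.0, -24.0), (-2.0, 7.0, 1.0), (-3.0, 10.0, 3.0), (-3.0, 14.0, 2.0), (-3.0, 18.0, 3.0)]
294 [(-6.0, -21.0, 4.0), (-6.0, -17.0, 3.0), (-6.0, -13.0, 2.0), (-6.0, -10.0, 2.0), (10.0, -6.0, -32.0), (10.0, -1.0, -32.0), (10.0, 3.0, -31.0), (10.0, 5.0, -32.0), (-6.0, 10.0, 3.0), (-6.0, 14.0, 2.0), (-7.0, 18.0, 4.0)]
300 [(-17.0, -23.0, 20.0), (-8.0, -17.0, 0.0), (-9.0, -13.0, 2.0), (-9.0, -10.0, 2.0), (11.0, -6.0, -39.0), (10.0, -1.0, -38.0), (11.0, 3.0, -38.0), (11.0, 5.0, -38.0), (-9.0, 10.0, 3.0), (-9.0, 14.0, 3.0), (-17.0, 20.0, 19.0)]
304 [(-20.0, -23.0, 19.0), (-11.0, -17.0, 2.0), (6.0, -11.0, -33.0), (6.0, -8.0, -33.0), (11.0, -6.0, -41.0), (11.0, -1.0, -42.0), (10.0, 2.0, -41.0), (10.0, 5.0, -41.0), (6.0, 8.0, -33.0), (6.0, 11.0, -33.0), (-19.0, 20.0, 19.0)]
308 [(-22.0, -23.0, 20.0), (7.0, -13.0, -37.0), (6.0, -10.0, -36.0), (7.0, -8.0, -37.0), (11.0, -5.0, -44.0), (10.0, -1.0, -44.0), (10.0, 2.0, -44.0), (11.0, 5.0, -45.0), (6.0, 8.0, -36.0), (7.0, 11.0, -37.0), (-22.0, 20.0, 20.0)]
312 [(-25.0, -23.0, 20.0), (6.0, -13.0, -39.0), (6.0, -10.0, -39.0), (6.0, -8.0, -39.0), (11.0, -5.0, -48.0), (11.0, -1.0, -48.0), (10.0, 2.0, -47.0), (11.0, 5.0, -48.0), (6.0, 8.0, -39.0), (7.0, 11.0, -40.0), (-25.0, 20.0, 21.0)]
318 [(-28.0, -23.0, 20.0), (6.0, -13.0, -44.0), (7.0, -10.0, -45.0), (10.0, -7.0, -51.0), (11.0, -5.0, -52.0), (11.0, -1.0, -52.0), (10.0, 2.0, -51.0), (10.0, 5.0, -50.0), (7.0, 7.0, -44.0), (6.0, 10.0, -43.0), (-28.0, 20.0, 20.0)]
330 [(-35.0, -23.0, 20.0), (7.0, -12.0, -52.0), (6.0, -9.0, -52.0), (10.0, -7.0, -58.0), (10.0, -5.0, -59.0), (10.0, -1.0, -59.0), (10.0, 2.0, -59.0), (10.0, 4.0, -58.0), (7.0, 7.0, -53.0), (6.0, 10.0, -52.0), (7.0, 12.0, -54.0)]
0.0 -0.0005092501742369331 [-7.36277452e-04 -3.90408719e+01  1.97175586e+01  4.44523126e+00
 -1.24028636e-03  1.65410556e-04]
```

The zoomed crop shows the silver pads (crop 280–420, 280) ending above the bar top. Depth puts the visible tips about 27 mm behind the reported TCP. I raise the arm and measure the real tip position in the clear.

>>> move_arm --steps '[{"grip":1,"offset":[0,0,-0.15],"turn":[0,0,0]},{"grip":1,"offset":[0,0,-0.15],"turn":[0,0,0]},{"grip":1,"offset":[0,0,0],"turn":[0,0,0]}]'

```text
t: 5.7
tool_pos: [426.3, -307.2, 87.5]
orientation: [0.004, 0.285, 0.958, -0.001]
ft_force: [0.4, -0.5, 0.5]
width: -0.001
gripper_force: 0.0
```

```bash
cat >> h.py <<'E'
def tips(w,T):
    X,u,v=cloud(w); L=(X-T[:3,3])@T[:3,:3]
    for y0,y1 in ((-30,-6),(-6,6),(6,30)):
        k=L[(L[:,1]>y0)&(L[:,1]<y1)&(abs(L[:,0])<13)&(L[:,2]<12)]
        if len(k): print('tips',y0,np.percentile(k[:,2],[90,98,99.5,100]).round(1),k[k[:,2].argmax()].round(1))
E
python3 - <<'E'
from h import *
T,s=pose(); w=cam('wrist'); save(w,'w5.png'); tips(w,T); knob(w); print(T[:3,3].round(1),s['width'],s['ft_force'])
c=w['image'][200:400,200:440]; cv2.imwrite('pics/w5c.png',cv2.resize(c[:,:,::-1],None,fx=3,fy=3,interpolation=2))
E
```

```text
tips -30 [-53.5 -37.  -32.7 -29.8] [ 10.5  -6.7 -29.8]
tips -6 [-48.6 -33.7 -30.2 -28.4] [  9.9  -0.  -28.4]
tips 6 [-65.7 -38.6 -34.1 -31.1] [  6.    7.8 -31.1]
bar (1659, np.float64(46.9), array([ 421.9, -306.3,   46.6]), ((423.4441833496094, -307.2362976074219), (13.933141708374023, 40.32475280761719), 56.685279846191406))
base (2050, np.float64(20.9), array([ 420.4, -305.1,   20.4]), ((422.3518981933594, -306.4276428222656), (43.14667510986328, 40.746795654296875), 54.42401123046875)) ((423.15777587890625, -307.2210693359375), 21.871217727661133)
[ 426.3 -307.2   87.5] -0.0009280067369662175 [ 0.37713131 -0.47282712  0.47864169]
```

View pics/w5c.png

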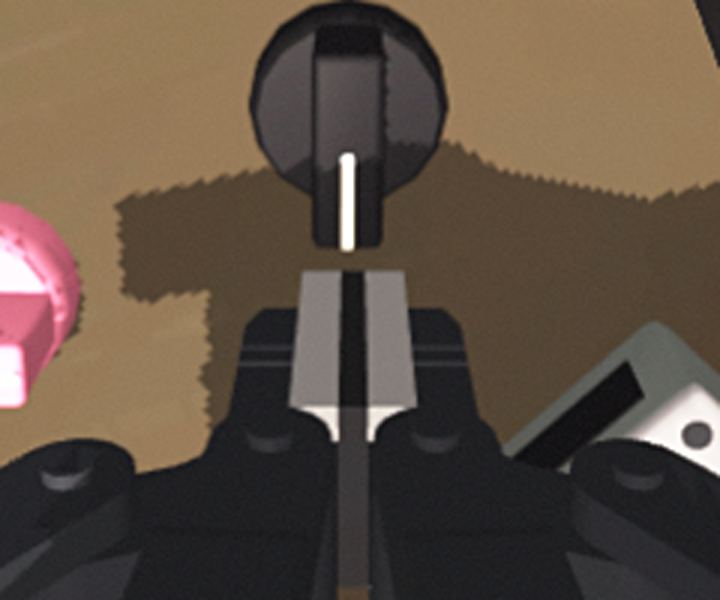

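The crop confirms it. The knob is undisturbed at crop (350,120), and the shut tips end at tool z of about -28 mm. The physical tips are therefore about 28 mm short of the reported TCP. I shift everything by that: TCP z of about -4 mm for the grasp.

>>> move_arm --steps '[{"grip":0.5,"offset":[0,0,0],"turn":[0,0,0]},{"grip":0.5,"offset":[0,0,0],"turn":[0,0,0]},{"grip":0.5,"offset":[0,0,0],"turn":[0,0,0]},{"grip":0.5,"offset":[0,0,0],"turn":[0,0,0]}]'

```text
t: 6.15
tool_pos: [423.2, -305.5, 82.5]
orientation: [-0.001, 0.286, 0.958, 0.0]
ft_force: [0.8, -0.5, 1.3]
width: 0.502
gripper_force: 0.0
```

```bash
python3 - <<'E'
from h import *
T,s=pose(); w=cam('wrist'); X,u,v=cloud(w); L=(X-T[:3,3])@T[:3,:3]
for sg in (-1,1):
    k=L[(abs(L[:,0])<13)&(L[:,2]<-15)&(sg*L[:,1]>5)&(sg*L[:,1]<60)]; print(np.percentile(k[:,2],[90,99,100]).round(1)); q=k[k[:,2]>-50]; print(q.min(0).round(1),q.max(0).round(1))
knob(w); print(T[:3,3].round(1),yaw(T),s['width']); print(totool(T,[423.4,-307.2,-4]))
E
```

```text
[-61.3 -34.7 -27.2]
[-11.7 -36.  -50. ] [ 11.4 -21.7 -27.2]
[-61.8 -34.7 -27.3]
[-12.2  20.4 -50. ] [ 11.6  34.4 -27.3]
bar (1723, np.float64(46.9), array([ 421.8, -306.3,   46.6]), ((423.2295837402344, -307.15625), (14.02706527709961, 39.94895553588867), 56.51679229736328))
base (2107, np.float64(20.9), array([ 420.1, -305. ,   20.4]), ((422.2252197265625, -306.2547912597656), (43.108943939208984, 40.395198822021484), 55.70181655883789)) ((423.18756103515625, -307.13763427734375), 21.75523567199707)
[ 423.2 -305.5   82.5] 56.77929103901282 0.5019764794929915
[-0.0059 -0.0065  0.4327]
```

>>> move_arm --steps '[{"grip":0.5,"offset":[-0.004,-0.004,0.15],"turn":[0,0,0]},{"grip":0.5,"offset":[0,0,0.15],"turn":[0,0,0]},{"grip":0.5,"offset":[0,0,0.08],"turn":[0,0,0]},{"grip":0.5,"offset":[0,0,0.05],"turn":[0,0,0]},{"grip":0.5,"offset":[0,0,0],"turn":[0,0,0]},{"grip":1,"offset":[0,0,0],"turn":[0,0,0]},{"grip":1,"offset":[0,0,0],"turn":[0,0,0]},{"grip":1,"offset":[0,0,0],"turn":[0,0,0]}]'

```text
t: 7.0
tool_pos: [424.9, -307.2, -1.5]
orientation: [0.001, 0.286, 0.958, -0.0]
ft_force: [-0.5, 0.6, 3.2]
width: 0.148
gripper_force: 60.1
```

>>> move_arm --steps '[{"grip":1,"offset":[0,0,0],"turn":[0,0,0]},{"grip":1,"offset":[0,0,0],"turn":[0,0,0]}]'

```text
t: 7.2
tool_pos: [424.9, -307.2, -1.6]
orientation: [0.001, 0.286, 0.958, -0.0]
ft_force: [1.2, 1.2, 5.5]
width: 0.156
gripper_force: 60.4
```

>>> move_arm --steps '[{"grip":1,"offset":[0,0,-0.1],"turn":[0,0,0]},{"grip":1,"offset":[0,0,-0.15],"turn":[0,0,0]},{"grip":1,"offset":[0,0,-0.15],"turn":[0,0,0]},{"grip":1,"offset":[0,0,-0.15],"turn":[0,0,0]}]'

```text
t: 7.6
tool_pos: [423.4, -306.5, 108.2]
orientation: [-0.0, 0.286, 0.958, 0.0]
ft_force: [1.6, 0.1, 0.2]
width: 0.15
gripper_force: 59.6
```

>>> move_arm --steps '[{"grip":1,"offset":[0,0,0],"turn":[0,0,-0.95]},{"grip":1,"offset":[0,0,0],"turn":[0,0,-0.95]},{"grip":1,"offset":[0,0,0],"turn":[0,0,-0.95]},{"grip":1,"offset":[0,0,0],"turn":[0,0,-0.95]},{"grip":1,"offset":[0,0,0],"turn":[0,0,-0.95]},{"grip":1,"offset":[0,0,0],"turn":[0,0,-0.95]},{"grip":1,"offset":[0,0,0],"turn":[0,0,-0.95]},{"grip":1,"offset":[0,0,0],"turn":[0,0,0]}]'

```text
t: 8.4
tool_pos: [423.6, -306.5, 106.9]
orientation: [-0.0, -0.109, 0.994, 0.0]
ft_force: [0.6, -0.3, -1.2]
width: 0.151
gripper_force: 59.6
```

```bash
python3 - <<'E'
from h import *
T,s=pose(); w=cam('wrist'); save(w,'w6.png'); X,u,v=cloud(w); L=(X-T[:3,3])@T[:3,:3]
print(T[:3,3].round(1),yaw(T),s['width'],s['gripper_force'],s['ft_force'])
k=L[(abs(L[:,0])<30)&(abs(L[:,1])<30)&(L[:,2]>-60)&(L[:,2]<5)]
bt=k[(abs(k[:,1])<6)&(k[:,0]>12)&(k[:,2]<-38)&(k[:,2]>-55)]; print('bar top',bt.mean(0).round(1),bt.max(0).round(1))
b=k[(k[:,2]>-28)&(k[:,2]<-8)&(k[:,0]>0)]
print('base',b.min(0).round(1),b.max(0).round(1)); t=b[(abs(b[:,2]+22)<4)]; print(cv2.minEnclosingCircle(t[:,:2].astype(np.float32)),np.median(t[:,2]))
# bar side angle: end face
e=k[(k[:,2]>-42)&(k[:,2]<-26)&(k[:,0]>14)]; print('end face',len(e),np.polyfit(e[:,1],e[:,0],1),e[:,1].min(),e[:,1].max(),np.median(e[:,0]))
print('box'); m=(X[:,2]>38)&(X[:,2]<48)&(abs(X[:,0]-560)<58)&(abs(X[:,1]+306)<55); print(cv2.minAreaRect(X[m][:,:2].astype(np.float32)),m.sum())
for z0 in (64,70): 
  print(z0,rect(X,(560,-307),16,z0,82))
E
```

```text
[ 423.6 -306.5  106.9] 102.55124468963038 0.15077341634977293 59.635950922966 [ 0.55206298 -0.31888663 -1.19342924]
bar top [ 18.1  -0.1 -46.9] [ 22.1   6.  -38.1]
base [  0.9 -22.6 -28. ] [23.7 21.3 -8. ]
((2.6611149311065674, -0.7780230045318604), 21.108097076416016) -22.13740673450703
end face 576 [3.73363728e-03 2.12377661e+01] -7.581981124442166 6.3356026565541494 21.302804190779458
box
((541.332275390625, -283.697509765625), (43.328086853027344, 32.25565719604492), 13.200927734375) 1757
64 (0, np.float64(nan), array([nan, nan, nan]), None)
70 (0, np.float64(nan), array([nan, nan, nan]), None)
  return _methods._mean(a, axis=axis, dtype=dtype,
  ret = ret.dtype.type(ret / rcount)
h.py:31: RuntimeWarning: Mean of empty slice.
  return len(k),np.median(k[:,2]).round(1),k.mean(0).round(1),cv2.minAreaRect(k[:,:2].astype(np.float32)) if len(k)>5 else None
  ret = um.true_divide(
```

View pics/w6.png

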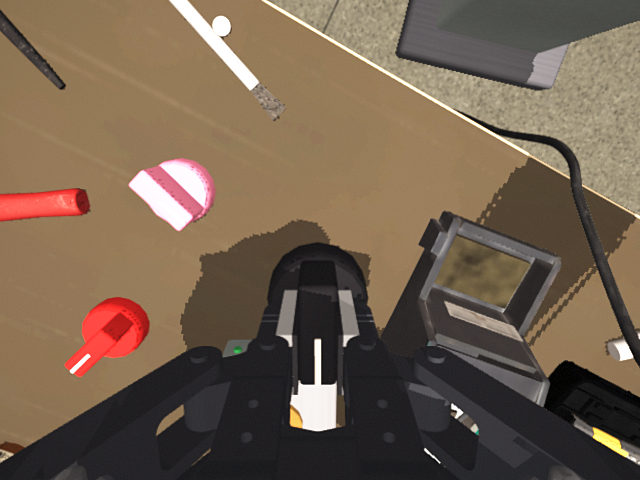

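The knob is held straight in the fingers (base at (318,280)); its centre is at tool (1.4, -0.65) mm. I move beside the spindle to see it from close by.

>>> move_arm --steps '[{"grip":1,"offset":[-0.147,-0.105,0],"turn":[0,0,0]},{"grip":1,"offset":[-0.147,-0.105,0],"turn":[0,0,0]},{"grip":1,"offset":[-0.147,-0.105,0],"turn":[0,0,0]},{"grip":1,"offset":[-0.147,-0.105,0],"turn":[0,0,0]},{"grip":1,"offset":[-0.147,-0.105,0],"turn":[0,0,0]},{"grip":1,"offset":[0,0,0],"turn":[0,0,0]},{"grip":1,"offset":[0,0,0],"turn":[0,0,0]}]'

```text
t: 9.15
tool_pos: [590.1, -377.3, 105.6]
orientation: [-0.001, -0.108, 0.994, 0.001]
ft_force: [-0.1, 0.2, -0.9]
width: 0.152
gripper_force: 59.6
```

```bash
python3 - <<'E'
from h import *
T,s=pose(); w=cam('wrist'); save(w,'w7.png'); X,u,v=cloud(w); L=(X-T[:3,3])@T[:3,:3]
print(T[:3,3].round(1),yaw(T),s['width'],s['ft_force'],s['t'])
for d in env.landmark_of('spindle_seat',w)[:2]: print(np.round(d['at'],1),d['confidence'],at_z(w,d['at'],60).round(1))
far=np.hypot(L[:,0],L[:,1])>35
X=X[far];u=u[far];v=v[far]
def sl(r,z0,z1):
    k=(np.hypot(X[:,0]-560,X[:,1]+307)<r)&(X[:,2]>z0)&(X[:,2]<z1); K=X[k]
    print(z0,z1,len(K),K.mean(0).round(1),cv2.minAreaRect(K[:,:2].astype(np.float32)),cv2.minEnclosingCircle(K[:,:2].astype(np.float32)))
sl(14,75.5,79); sl(14,71.5,79); sl(14,64,72); sl(16,58.5,64); sl(24,49,54)
m=(X[:,2]>42)&(X[:,2]<48)&(abs(X[:,0]-560)<62)&(abs(X[:,1]+306)<62); print('box',cv2.minAreaRect(X[m][:,:2].astype(np.float32)))
k=(np.hypot(X[:,0]-560,X[:,1]+307)<22); cu,cv_=int(u[k].mean()),int(v[k].mean()); print(cu,cv_)
c=w['image'][max(cv_-60,0):cv_+60,max(cu-75,0):cu+75]; cv2.imwrite('pics/w7c.png',cv2.resize(c[:,:,::-1],None,fx=5,fy=5,interpolation=2))
E
```

```text
[ 590.1 -377.3  105.6] 102.3639431121563 0.15216999929742953 [-0.12418862  0.24775315 -0.91872944] 9.15
[449.7 230.9] 0.92 [ 559.7 -306.5   60. ]
75.5 79 289 [ 560.4 -307.3   76.5] ((560.310302734375, -307.57647705078125), (10.499420166015625, 10.033600807189941), 16.863956451416016) ((560.7283325195312, -307.4190673828125), 6.574652671813965)
71.5 79 528 [ 559.7 -308.2   75.4] ((560.4298095703125, -307.1700439453125), (12.879539489746094, 12.478592872619629), 13.32503604888916) ((560.3751220703125, -307.2074890136719), 8.57294750213623)
64 72 185 [ 558.7 -310.9   68. ] ((558.3034057617188, -310.8130798339844), (9.053187370300293, 17.139728546142578), 60.18703842163086) ((560.3140258789062, -307.30413818359375), 8.583564758300781)
58.5 64 494 [ 558.1 -311.4   60.7] ((559.7770385742188, -309.3916931152344), (17.696680068969727, 21.867849349975586), 74.49790954589844) ((560.4639282226562, -306.993896484375), 11.379474639892578)
49 54 1650 [ 558.5 -310.6   50.5] ((560.1907348632812, -307.4290771484375), (37.159767150878906, 37.33879089355469), 58.76842498779297) ((560.51220703125, -307.2649230957031), 19.050424575805664)
box ((557.5167236328125, -293.55859375), (92.3521728515625, 113.50975799560547), 12.374555587768555)
478 275
```

View pics/w7c.png

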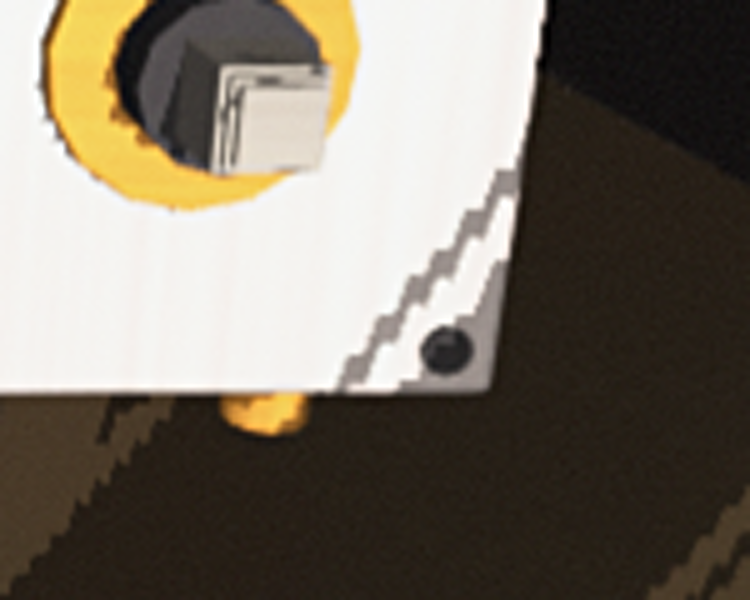

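The crop shows the spindle square at crop (270,120), nearly aligned with the box edges. Its centre is at (560.4, -307.2), and the ring fit agrees. I move above it.

>>> move_arm --steps '[{"grip":1,"offset":[0.021,0.126,0],"turn":[0,0,0]},{"grip":1,"offset":[0.021,0.126,0],"turn":[0,0,0]},{"grip":1,"offset":[0.021,0.126,0],"turn":[0,0,-0.23]},{"grip":1,"offset":[0,0,0.05],"turn":[0,0,0]},{"grip":1,"offset":[0,0,0],"turn":[0,0,0]},{"grip":1,"offset":[0,0,0],"turn":[0,0,0]}]'

```text
t: 9.85
tool_pos: [561.0, -306.7, 97.5]
orientation: [-0.0, -0.122, 0.993, -0.0]
ft_force: [-0.8, 0.2, -0.5]
width: 0.149
gripper_force: 59.6
```

```bash
python3 - <<'E'
from h import *
T,s=pose(); Y=yaw(T); print(T[:3,3].round(2),Y,s['ft_force'],s['width'])
c=T[:3,:3]@np.array([1.4,-.65,0])+T[:3,3]; print('knob centre',c.round(1)); e=T.copy()
d=T[:3,:3].T@(np.array([560.4,-307.2,c[2]])-c); print('shift mm tool',d.round(2),(d/200).round(4))
# spindle yaw from the ortho view of w7 (z=76)
im=cv2.imread('pics/w7.png',0); w=cam('wrist')
T7=np.eye(4); q=[-0.001,-0.108,0.994,0.001]; T7[:3,:3]=R.from_quat([q[1],q[2],q[3],q[0]]).as_matrix(); T7[:3,3]=[590.1,-377.3,105.6]
C=np.linalg.inv(T7@np.array(w['tool_from_camera'])); g=np.arange(-10,10,.1); gx,gy=np.meshgrid(g,g)
P=np.stack([560.4+gx,-307.2+gy,0*gx+76],-1).reshape(-1,3)
uv=cv2.projectPoints(P,cv2.Rodrigues(C[:3,:3])[0],C[:3,3],np.array(w['camera_matrix']),np.array(w['distortion']))[0].reshape(200,200,2).astype(np.float32)
o=cv2.remap(im,uv[...,0],uv[...,1],cv2.INTER_CUBIC); cv2.imwrite('pics/ortho.png',o)
gxx,gyy=cv2.Sobel(o,5,1,0,ksize=5),cv2.Sobel(o,5,0,1,ksize=5); m=np.hypot(gxx,gyy); a=np.degrees(np.arctan2(gyy,gxx))%90
h=np.hypot(gx,gy)<8.5; H,_=np.histogram(a[h],90,(0,90),weights=m[h]); H=np.convolve(np.r_[H[-2:],H,H[:2]],np.ones(5),'valid'); print(H.argsort()[::-1][:8]+.5)
t=((o>195)&(np.hypot(gx,gy)<7.5)).astype(np.uint8); cnt=max(cv2.findContours(t,0,2)[0],key=cv2.contourArea); print(cv2.minAreaRect(cnt))
E
```

```text
[ 560.99 -306.72   97.52] 104.03571233579981 [-0.78534228  0.15188819 -0.49614023] 0.14915904435623312
knob centre [ 559.8 -307.7   97.5]
shift mm tool [-0.71  0.33 -0.  ] [-0.0036  0.0016 -0.    ]
[13.5 12.5 14.5 11.5 15.5 10.5 16.5  9.5]
((109.5431137084961, 113.2327651977539), (121.72106170654297, 132.88211059570312), 23.198591232299805)
```

>>> move_arm --steps '[{"grip":1,"offset":[-0.0036,0.0016,0.05],"turn":[0,0,0]},{"grip":1,"offset":[0,0,0.04],"turn":[0,0,0]},{"grip":1,"offset":[0,0,0.02],"turn":[0,0,0]},{"grip":1,"offset":[0,0,0.01],"turn":[0,0,0]},{"grip":1,"offset":[0,0,0],"turn":[0,0,0]},{"grip":1,"offset":[0,0,0],"turn":[0,0,0]}]'

```text
t: 10.5
tool_pos: [562.2, -306.0, 73.4]
orientation: [0.0, -0.123, 0.992, -0.0]
ft_force: [0.5, -0.7, 0.1]
width: 0.149
gripper_force: 59.6
```

>>> move_arm --steps '[{"grip":1,"offset":[0,0,0.01],"turn":[0,0,0]},{"grip":1,"offset":[0,0,0.01],"turn":[0,0,0]},{"grip":1,"offset":[0,0,0],"turn":[0,0,0]},{"grip":1,"offset":[0,0,0],"turn":[0,0,0]}]'

```text
t: 10.9
tool_pos: [562.0, -305.9, 69.2]
orientation: [-0.0, -0.123, 0.992, -0.0]
ft_force: [0.7, -0.1, -0.5]
width: 0.15
gripper_force: 59.7
```

>>> move_arm --steps '[{"grip":1,"offset":[0,0,0.01],"turn":[0,0,0]},{"grip":1,"offset":[0,0,0.01],"turn":[0,0,0]},{"grip":1,"offset":[0,0,0.01],"turn":[0,0,0]},{"grip":1,"offset":[0,0,0],"turn":[0,0,0]},{"grip":1,"offset":[0,0,0],"turn":[0,0,0]}]'

```text
t: 11.4
tool_pos: [562.0, -305.9, 63.1]
orientation: [-0.0, -0.123, 0.992, 0.0]
ft_force: [0.2, 0.1, 0.1]
width: 0.15
gripper_force: 59.7
```

>>> move_arm --steps '[{"grip":1,"offset":[0,0,0.01],"turn":[0,0,0]},{"grip":1,"offset":[0,0,0.01],"turn":[0,0,0]},{"grip":1,"offset":[0,0,0],"turn":[0,0,0]},{"grip":1,"offset":[0,0,0],"turn":[0,0,0]}]'

```text
t: 11.8
tool_pos: [562.0, -305.9, 59.1]
orientation: [-0.0, -0.123, 0.992, 0.0]
ft_force: [-0.1, 0.6, -1.0]
width: 0.151
gripper_force: 59.7
```

>>> move_arm --steps '[{"grip":1,"offset":[0,0,0.01],"turn":[0,0,0]},{"grip":1,"offset":[0,0,0.01],"turn":[0,0,0]},{"grip":1,"offset":[0,0,0],"turn":[0,0,0]},{"grip":1,"offset":[0,0,0],"turn":[0,0,0]}]'

```text
t: 12.2
tool_pos: [562.3, -306.0, 55.7]
orientation: [0.0, -0.123, 0.992, -0.0]
ft_force: [-0.4, 1.1, 4.5]
width: 0.15
gripper_force: 60.4
```

>>> move_arm --steps '[{"grip":1,"offset":[0,0,0.01],"turn":[0,0,0]},{"grip":1,"offset":[0,0,0.01],"turn":[0,0,0]},{"grip":1,"offset":[0,0,0],"turn":[0,0,0]},{"grip":1,"offset":[0,0,0],"turn":[0,0,0]}]'

```text
t: 12.6
tool_pos: [562.3, -306.0, 51.9]
orientation: [0.0, -0.123, 0.992, -0.0]
ft_force: [-1.6, 2.0, 6.0]
width: 0.152
gripper_force: 60.6
```

>>> move_arm --steps '[{"grip":1,"offset":[0,0,0.01],"turn":[0,0,0]},{"grip":1,"offset":[0,0,0],"turn":[0,0,0]},{"grip":1,"offset":[0,0,0],"turn":[0,0,0]}]'

```text
t: 12.9
tool_pos: [562.3, -306.1, 50.1]
orientation: [0.0, -0.123, 0.992, -0.0]
ft_force: [-1.7, 1.7, 8.2]
width: 0.15
gripper_force: 60.8
```

>>> move_arm --steps '[{"grip":1,"offset":[0,0,0.01],"turn":[0,0,0]},{"grip":1,"offset":[0,0,0],"turn":[0,0,0]},{"grip":1,"offset":[0,0,0],"turn":[0,0,0]}]'

```text
t: 13.2
tool_pos: [562.3, -306.1, 48.5]
orientation: [0.001, -0.123, 0.992, -0.0]
ft_force: [-1.9, 1.2, 8.2]
width: 0.143
gripper_force: 61.0
```

>>> move_arm --steps '[{"grip":1,"offset":[0,0,0.005],"turn":[0,0,0]},{"grip":1,"offset":[0,0,0],"turn":[0,0,0]},{"grip":1,"offset":[0,0,0],"turn":[0,0,0]}]'

```text
t: 13.5
tool_pos: [562.4, -306.1, 48.4]
orientation: [0.001, -0.123, 0.992, -0.001]
ft_force: [-4.4, 4.1, 13.9]
width: 0.153
gripper_force: 61.8
```

>>> move_arm --steps '[{"grip":1,"offset":[0,0,0.005],"turn":[0,0,0]},{"grip":1,"offset":[0,0,0],"turn":[0,0,0]},{"grip":1,"offset":[0,0,0],"turn":[0,0,0]},{"grip":1,"offset":[0,0,0],"turn":[0,0,0]}]'

```text
t: 13.9
tool_pos: [562.4, -306.1, 48.4]
orientation: [0.001, -0.123, 0.992, -0.001]
ft_force: [-6.3, 4.6, 18.4]
width: 0.152
gripper_force: 62.4
```

```bash
python3 - <<'E'
from h import *
T,s=pose(); w=cam('wrist'); X,u,v=cloud(w); L=(X-T[:3,3])@T[:3,:3]
print(T[:3,3].round(2),s['ft_force'],s['gripper_force'],s['torque'])
bt=X[(abs(L[:,1])<6)&(L[:,0]>13)&(L[:,0]<20)&(L[:,2]<-40)&(L[:,2]>-55)]; print('bar top z (expect ~96-97)',np.median(bt[:,2]))
b=X[(np.hypot(L[:,0],L[:,1])<21)&(L[:,0]>5)&(abs(L[:,1])>9)&(X[:,2]>60)&(X[:,2]<78)]; print('base top (70-71)',np.median(b[:,2]),len(b))
E
```

```text
[ 562.38 -306.14   48.39] [-6.29441387  4.64584801 18.39258177] 62.449488043785095 [1.91204333 2.16016077 0.02779982]
bar top z (expect ~96-97) 96.97345331495592
base top (70-71) 70.93223629793516 1002
```

The heights are exactly 50 mm above the bench readings, so the knob's underside is on the ring, held at about 18 N.

```bash
python3 -c "
from bench import env
print(env.sign_off())"
```

```text
the job is handed in; nothing more can be done
None
```

The black knob is fitted on the spindle and pressed against the brass stop ring; I handed the job in with it still gripped and pushing at about 18 N, after 14 s (first grasp closed on nothing, second held).

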